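# Make up two gift trays at the cheese stall

### The job

Make up two orders from the stock: the blue tray gets the jam jar, the yellow cheese block and the grey ash cheese; the green tray gets the honey jar and the cheese in the round wooden box. Stand each one upright, the way it stands now, on the tray floor in the middle of a compartment of its own (any compartment of its tray). Leave the pesto jar and the white cheese standing where they are.

Things in the scene. Friction and masses are not known exactly. Their poses are not given: they have to be found in the camera images.
- blue_tray: Blue open gift tray, fixed to the table: 260 mm long (its x), 125 mm wide (its y), 25 mm high; walls, full-height dividers and floor 5 mm thick. 3 equal compartments side by side along x, each 80 mm (x) by 115 mm (y) inside, their centres at x = -85, 0 and +85 mm, y = 0. Origin: centre of the underside, z up. Left or right of the stock.
- green_tray: Green open gift tray, fixed to the table: 175 mm long (its x), 125 mm wide (its y), 25 mm high; walls, full-height divider and floor 5 mm thick. 2 equal compartments side by side along x, each 80 mm (x) by 115 mm (y) inside, their centres at x = -42.5 and +42.5 mm, y = 0. Origin: centre of the underside, z up. Left or right of the stock.
- honey_jar: Honey jar, 52 mm across the body, 61 mm tall: straight glass with a paper band up to 40 mm height, then a shoulder and a 47 mm wide lid (46 to 61 mm height). Amber-orange, orange lid. About 0.14 kg. Origin: centre of the underside, z up along its axis.
- jam_jar: Jam jar, 52 mm across the body, 61 mm tall: straight glass with a paper band up to 40 mm height, then a shoulder and a 47 mm wide lid (46 to 61 mm height). Dark red, red lid. About 0.14 kg. Origin: centre of the underside, z up along its axis.
- pesto_jar: Pesto jar, 52 mm across the body, 61 mm tall: straight glass with a paper band up to 40 mm height, then a shoulder and a 47 mm wide lid (46 to 61 mm height). Olive green, green lid; not part of any order. About 0.14 kg. Origin: centre of the underside, z up along its axis.
- boxed_cheese: Small cheese in a round wooden box: upright cylinder 60 mm across (61 mm at the lid's band), 40 mm tall, pale wood sides, yellow top with a red dot. About 0.11 kg. Origin: centre of the underside, z up along its axis.
- cheese_block: Yellow block cut from a mountain cheese, brown rind on its +y long side: 60 mm (its x) by 45 mm (its y) by 45 mm tall, rigid. About 0.12 kg. Origin: centre of the underside, z up.
- ash_cheese: Dark grey ash-coated goat's cheese, an upright drum 48 mm across and 50 mm tall, rigid. About 0.10 kg. Origin: centre of the underside, z up along its axis.
- white_cheese: White goat's cheese, an upright drum 54 mm across and 40 mm tall, not part of any order. About 0.10 kg. Origin: centre of the underside, z up along its axis.
Mind the look-alikes: they are no part of the job. There is more than one size of the ash_cheese; the one meant has the size given above.

How it is judged:
By the outcome, as a careful person would: the job done as asked, in the order asked, and still so for the second after the job is handed in, with the robot touching nothing.
It also fails if it takes over 128 s, if anything falls off the work surface, if the arm or the gripper's body presses on something with over 40 N, if the wrist force passes 120 N, or if a joint passes its speed limit or range.

### The arm

A 6-joint arm with a two-finger parallel gripper is mounted at the origin on the work surface. World frame = base frame: x ahead of the robot, y to its left, z up, the work surface at z = 0. Lengths are in m, angles in rad, forces in N, time in s.
With the tool pointing down it reaches from about 0.275 to 0.825 m from the base axis. Payload 5.2 kg.
Tool frame: the origin (TCP) lies on the mounting face of the last link; the fingertips stand 186 mm ahead of it and the grasp point (between the pads) lies ahead of it (manip.grip_depth is the z of the grasp point in the tool frame, in m); z points along the fingers, y is the direction in which the jaws open and shut (so a half turn about z gives the same grasp; the last joint's range is limited). The gripper opens to 93 mm and grips with 3 to 60 N. Pads are 15 mm wide; open, the fingers measure 128 mm over their backs; the gripper's body (75 mm by 188 mm) begins 65 mm behind the grasp point.
Start: joints at [1.073, 0.259, 1.535, -0, 1.348, -0.203], TCP at [0.16, 0.526, 0.405] pointing down, gripper open.
Joint ranges: [-3.14, 3.14], [-0.91, 2.08], [0.19, 2.58], [-1.22, 4.36], [0.22, 2.71], [-3.12, 3.12]. Speed limits (rad/s): [2.57, 2.57, 3.14, 3.14, 3.14, 3.14].

### API

Orientations are given as a unit quaternion [w, x, y, z].
In Python, from cell import manip, imaging gives the robot as it stands. The module is installed in compiled form; this text tells all that it offers.
- The arm moves only by the tool apply_moves, never from a script. Its argument "series" is a list of rows, each a list of 3 entries, a list of its own where there are three numbers: the shift along the tool's x, y, z in m, then the turn about the tool's z in degrees, then the closure in counts, from 0 (fully open) to 255 (shut). A call has 1 to 8 rows; each row is the pose to reach, as a shift and turn from the pose measured when the call began, along the tool's axes at that moment; what a row does not reach only later rows make up. A row lasts 1/10 s, in which the tool goes at most 50 mm and 8.59 degrees, less where a joint would pass 70% of its speed; a pose out of reach is approached as far as the arm can. A call with a gripper value outside its range is refused whole. The fingers move at their own pace and stop on an object; the grip force is fixed at half the most. Time passes only in rows, so rows that repeat a pose let the fingers close. It gives the time, the measured TCP pose, the force and the opening at its end, in the units of the state.
- manip.observe(): the state, without advancing time (a new reading comes with each control period).
- imaging.capture(name): name is "side" or "top" or "wrist"; returns the picture (400x640x3 uint8, red, green, blue); there is no depth.
- imaging.get_calibration(name): a dict with "vfov" (degrees; the focal length in pixels is half the picture's height over the tangent of half this angle, whatever the lens; pixels are square), "cx", "cy" (the principal point, pixels), "position" and "orientation" of the camera in the world; the wrist camera has in their place "tool_from_camera" (4x4, takes a point from camera to tool coordinates, whose origin is the TCP and whose axes are the flange's). Camera axes: x right, y down, z forward; pixel columns grow to the right and rows downward; lengths in m; the calibration is good to about 2 mm. A picture is of the moment at which its call begins: read the wrist's pose just before it. get_calibration takes no time and is no camera call.
- manip.hand_in(): hands the job in, once; it reports no verdict.
Trained networks look in the newest picture that a camera, given by its name, has taken for a name from the list of things; names that differ only in an ending like _2 or _b are one class to them, and where a whole thing is asked for, a point or a joint stands for the part that bears it (a point fixed in the world has none). Each returns a list of dicts, best first, with "score" (0 to 1); they miss things now and then, are a little off and sometimes report something else, mostly with a low value. They report only what shows in the picture. A call takes as long as a camera call. They do not tell look-alikes from the thing itself.
- imaging.look_for(name, camera): "at" ([column, row] as shares, 0 to 1, of the picture: columns of its width, rows of its height, amid what is visible of it).
- imaging.trace(name, camera): "region" (400x640 bool, what is visible of it) and "at" ([column, row] as shares, 0 to 1, of the picture: columns of its width, rows of its height, amid what is visible of it).
The state is a dict: "clock": time; "qpos": joint angles; "joint_vel": joint speeds; "joint_torque": joint torques, N m; "position": TCP position; "tool_rot": TCP orientation; "force": force on the tool from outside, world axes, zero at the start; "torque": the same for the moment, N m; "grip_width": finger opening in m.
Only numpy, scipy, OpenCV 4.12 (cv2) and the standard library are available. Lean on these libraries where they do the work, as an engineer would, in place of code of your own. Each camera call takes 0.05 s, during which the arm holds its last target. There are 200 camera calls.

## Working session

There is one attempt and no reset: what is moved stays moved. The work goes in short steps, Python scripts to look and compute and a tool call to move; the robot and the scene stay as the last step left them, time stands still between calls to the robot, and variables do not carry over. Pictures are saved under pics/ and viewed, about 12 in all and at most 16, crops included, and the job is handed in when it is done.

Besides the shell and the picture viewer there is one more tool, called after ">>>" in YAML: its name, and indented under it one key for each argument. apply_moves: Moves the arm, as the interface text tells. Its arguments: {"type":"object","properties":{"series":{"type":"array","items":{"type":"array"}}},"required":["series"]}

```bash
mkdir -p pics; python3 - <<'E'
from cell import manip, imaging
import cv2
print(manip.observe(), manip.grip_depth)
for n in ("top","side","wrist"):
    c=imaging.get_calibration(n); print(n,c)
for n in ("top","side"):
    cv2.imwrite(f"pics/{n}1.png",imaging.capture(n)[:,:,::-1])
E
```

```text
{'clock': 0.0, 'qpos': array([ 1.07320631e+00,  2.59333514e-01,  1.53605524e+00,  8.52095867e-06,
        1.34801130e+00, -2.02780802e-01]), 'joint_vel': array([ 0.0016187 , -0.00172097,  0.0001218 , -0.00086318, -0.0016374 ,
       -0.00072384]), 'joint_torque': array([ 6.74155381e-04, -4.37314045e+01, -2.83999228e+01,  7.19673210e-02,
        4.12313885e-02, -9.63281013e-05]), 'position': array([0.15967025, 0.5260938 , 0.40393369]), 'tool_rot': array([-3.13936178e-04,  1.46872256e-01,  9.89155055e-01, -8.47427974e-04]), 'force': array([-0.08275454, -0.00805034, -0.24763976]), 'torque': array([0.01856665, 0.04758894, 0.02836879]), 'grip_width': 0.0933137108917378} 0.1673
top {'vfov': 49.65949089370088, 'cx': 318.5264066614246, 'cy': 203.69401078653866, 'position': array([ 0.32816146, -0.00148495,  0.99706569]), 'orientation': array([ 0.06836106, -0.66513306,  0.73982448, -0.07472958])}
side {'vfov': 43.37647988562826, 'cx': 329.12565810309883, 'cy': 196.60223679289365, 'position': array([ 0.24044361, -0.71056134,  0.67484493]), 'orientation': array([-0.41241113,  0.89318418, -0.16054038,  0.07978639])}
wrist {'vfov': 62.90231542554207, 'cx': 319.54923015864114, 'cy': 198.59684332250828, 'tool_from_camera': array([[ 1.11147717e-03, -9.61332715e-01, -2.75387318e-01,
         7.76928737e-02],
       [ 9.99998765e-01,  1.37460100e-03, -7.62464742e-04,
         4.50867157e-04],
       [ 1.11152998e-03, -2.75386131e-01,  9.61333056e-01,
         2.04242271e-02],
       [ 0.00000000e+00,  0.00000000e+00,  0.00000000e+00,
         1.00000000e+00]])}
```

View pics/top1.png

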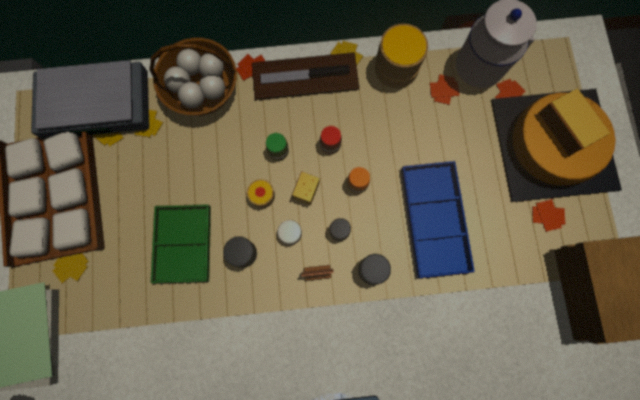

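View pics/side1.png

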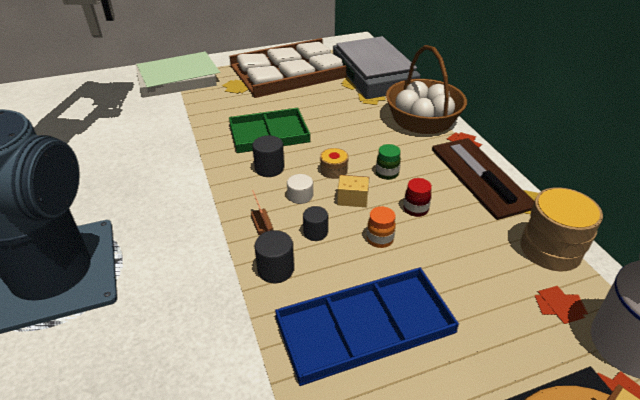

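The top view shows these, as pixel (column, row):

| Thing | Pixel |
|---|---|
| Pesto | (276,145) |
| Jam | (331,137) |
| Honey | (359,179) |
| Block | (306,188) |
| Boxed cheese | (260,193) |
| White cheese | (289,233) |
| Green tray | (181,244) |
| Blue tray | (437,220) |

- **Ash cheese:** there are three dark drums, at (340,229), (239,252) and (375,269). The small one at (340,229) is the likely match, to be checked by size.
- **Cheese block:** the wedge on the wheel at (575,120) is a decoy.

```bash
cat > h.py <<'E'
import numpy as np, cv2
from scipy.spatial.transform import Rotation as R
from scipy.optimize import minimize
from cell import manip, imaging
def rot(q): return R.from_quat([q[1],q[2],q[3],q[0]]).as_matrix()
def cam(n, st=None):
    c=imaging.get_calibration(n); f=200/np.tan(np.radians(c["vfov"]/2))
    if n=="wrist":
        T=np.eye(4); T[:3,:3]=rot(st["tool_rot"]); T[:3,3]=st["position"]
        T=T@c["tool_from_camera"]; Rm,p=T[:3,:3],T[:3,3]
    else: Rm,p=rot(c["orientation"]),np.array(c["position"])
    return Rm,p,f,c["cx"],c["cy"]
def proj(C,P):
    Rm,p,f,cx,cy=C; q=(np.atleast_2d(P)-p)@Rm
    return np.c_[cx+f*q[:,0]/q[:,2], cy+f*q[:,1]/q[:,2]]
def ray(C,uv,z):
    Rm,p,f,cx,cy=C; d=Rm@np.array([(uv[0]-cx)/f,(uv[1]-cy)/f,1]); return p+d*(z-p[2])/d[2]
a=np.linspace(0,2*np.pi,32,endpoint=False)
def cyl(prof): return np.vstack([np.c_[r*np.cos(a),r*np.sin(a),0*a+z] for r,z in prof])
def box(l,w,h): return np.array([[x*l/2,y*w/2,z] for x in(-1,1) for y in(-1,1) for z in(0,h)])
jar=cyl([(.026,0),(.026,.04),(.0235,.046),(.0235,.061)])
M=dict(honey_jar=jar,jam_jar=jar,pesto_jar=jar,boxed_cheese=cyl([(.03,0),(.0305,.04)]),cheese_block=box(.06,.045,.045),
 ash_cheese=cyl([(.024,0),(.024,.05)]),white_cheese=cyl([(.027,0),(.027,.04)]),blue_tray=box(.26,.125,.025),green_tray=box(.175,.125,.025))
def place(m,x,y,t=0,z=0):
    c,s=np.cos(t),np.sin(t); return np.c_[x+c*m[:,0]-s*m[:,1], y+s*m[:,0]+c*m[:,1], m[:,2]+z]
def hullmask(C,P):
    im=np.zeros((400,640),np.uint8); h=cv2.convexHull(proj(C,P).astype(np.float32))
    cv2.fillConvexPoly(im,np.round(h*16).astype(np.int32),1,shift=4); return im>0
def fit(C,region,m,yaw=False,z=0,t0s=None):
    ys,xs=np.nonzero(region); g=ray(C,(xs.mean(),ys.mean()),z+m[:,2].max()/2)
    def cost(v):
        k=hullmask(C,place(m,v[0],v[1],v[2] if yaw else 0,z)); return 1-(k&region).sum()/max(1,(k|region).sum())
    best=None
    for t0 in (t0s if t0s is not None else np.arange(0,np.pi,np.pi/6)) if yaw else [0]:
        v0=[g[0],g[1],t0] if yaw else [g[0],g[1]]
        sx=np.array([v0]+[np.array(v0)+np.eye(len(v0))[i]*[.01,.01,.2][i] for i in range(len(v0))])
        r=minimize(cost,v0,method="Nelder-Mead",options=dict(initial_simplex=sx,xatol=1e-4,fatol=1e-4))
        if best is None or r.fun<best.fun: best=r
    return best.x,1-best.fun
E
python3 - <<'E'
from h import *
for n in ("top","side"):
    imaging.capture(n); C=cam(n)
    for o in M:
        for r in imaging.trace(o,n)[:4]:
            if r["score"]<.3: continue
            v,iou=fit(C,r["region"],M[o],yaw="tray" in o or "block" in o)
            print(n,o,round(r["score"],2),(np.array(r["at"])*[640,400]).round(),r["region"].sum(),v.round(4),round(iou,2))
E
```

```text
top honey_jar 0.92 [361. 184.] 455 [ 0.5736 -0.1166] 0.84
top jam_jar 0.55 [329. 139.] 529 [ 0.6783 -0.0649] 0.94
top pesto_jar 0.74 [277. 148.] 535 [0.6735 0.0618] 0.94
top boxed_cheese 0.91 [261. 191.] 647 [0.5667 0.1088] 0.96
top cheese_block 0.65 [308. 187.] 596 [ 0.5681  0.0036 -0.4021] 0.9
top ash_cheese 0.76 [339. 229.] 414 [ 0.4622 -0.0613] 0.92
top ash_cheese 0.75 [239. 250.] 868 [0.4388 0.1742] 0.58
top ash_cheese 0.56 [375. 269.] 794 [ 0.3662 -0.1363] 0.6
top white_cheese 0.98 [291. 233.] 504 [0.4705 0.0501] 0.94
top blue_tray 0.6 [440. 219.] 6291 [ 0.468  -0.2869  0.0068] 0.95
top green_tray 0.95 [183. 243.] 4423 [0.4722 0.2992 3.0863] 0.96
top green_tray 0.32 [438. 218.] 6394 [ 0.4281 -0.287   3.1308] 0.69
side honey_jar 0.77 [380. 228.] 968 [ 0.5753 -0.1136] 0.88
side honey_jar 0.59 [300. 189.] 682 [0.4701 0.0467] 0.73
side jam_jar 0.78 [420. 195.] 852 [ 0.6814 -0.0612] 0.87
side pesto_jar 0.63 [389. 161.] 769 [0.6771 0.0657] 0.92
side boxed_cheese 0.95 [331. 165.] 696 [0.5698 0.112 ] 0.86
side cheese_block 0.98 [352. 191.] 910 [ 0.5707  0.0092 -0.4241] 0.93
side cheese_block 0.41 [298. 190.] 681 [0.4726 0.0592 1.4194] 0.75
side ash_cheese 0.76 [276. 255.] 1835 [ 0.3698 -0.1283] 0.58
side ash_cheese 0.72 [319. 223.] 805 [ 0.4657 -0.059 ] 0.91
side ash_cheese 0.56 [269. 155.] 1165 [0.4384 0.1672] 0.59
side white_cheese 0.73 [301. 190.] 705 [0.4737 0.0569] 0.9
side blue_tray 0.86 [362. 324.] 12685 [ 0.4695 -0.2853  3.1461] 0.98
side green_tray 0.71 [269. 129.] 2416 [ 0.4745  0.3048 -0.0909] 0.85
side green_tray 0.48 [331. 165.] 720 [0.6031 0.163  1.2364] 0.24
```

```bash
cat >> h.py <<'E'
def go(x,y,g,jaw=90.):
    """shift/turn for the grasp point to x,y,g with jaw axis at 'jaw' deg in the world"""
    st=manip.observe(); Rm=rot(st["tool_rot"])
    s=Rm.T@(np.array([x,y,g+manip.grip_depth])-st["position"])
    j=np.degrees(np.arctan2(Rm[1,1],Rm[0,1])); d=-((jaw-j+90)%180-90)
    print("t",round(st["clock"],2),"grasp",(st["position"]-[0,0,manip.grip_depth]).round(4),"jaw",round(j,1),"tilt z",Rm[:,2].round(3),"w",round(st["grip_width"],4),"F",st["force"].round(1))
    print("shift",s.round(4),"turn",round(d,2))
E
python3 -c "
from h import *
go(.68,-.063,.19)"
```

```text
t 1.1 grasp [0.1598 0.5263 0.2374] jaw 73.1 tilt z [ 0. -0. -1.] w 0.0933 F [ 1.9 -0.7  0.3]
shift [-0.669  -0.4127  0.0475] turn -16.89
```

>>> apply_moves:
  series:
    - [[-0.669, -0.413, 0.047], -16.9, 0]
    - [[-0.669, -0.413, 0.047], -16.9, 0]
    - [[-0.669, -0.413, 0.047], -16.9, 0]
    - [[-0.669, -0.413, 0.047], -16.9, 0]
    - [[-0.669, -0.413, 0.047], -16.9, 0]
    - [[-0.669, -0.413, 0.047], -16.9, 0]
    - [[-0.669, -0.413, 0.047], -16.9, 0]
    - [[-0.669, -0.413, 0.047], -16.9, 0]

```text
clock: 1.9
position: [0.4189, 0.2324, 0.3817]
tool_rot: [0.0, -0.0, 1.0, 0.0]
force: [0.8, -0.0, -0.0]
grip_width: 0.093
```

```bash
python3 -c "
from h import *
go(.68,-.063,.19)"
```

```text
t 1.9 grasp [0.4189 0.2324 0.2144] jaw 90.0 tilt z [ 0.001  0.    -1.   ] w 0.093 F [ 0.8 -0.  -0. ]
shift [-0.2611 -0.2954  0.0245] turn 0.0
```

Moves behave as expected, so I continue to above the jam jar.

>>> apply_moves:
  series:
    - [[-0.261, -0.295, 0.024], 0, 0]
    - [[-0.261, -0.295, 0.024], 0, 0]
    - [[-0.261, -0.295, 0.024], 0, 0]
    - [[-0.261, -0.295, 0.024], 0, 0]
    - [[-0.261, -0.295, 0.024], 0, 0]
    - [[-0.261, -0.295, 0.024], 0, 0]
    - [[-0.261, -0.295, 0.024], 0, 0]
    - [[-0.261, -0.295, 0.024], 0, 0]

```text
clock: 2.7
position: [0.6811, -0.0646, 0.3574]
tool_rot: [0.0, 0.0, 1.0, 0.0]
force: [0.7, 0.6, -0.2]
grip_width: 0.0929
```

```bash
cat >> h.py <<'E'
def wlook(names,save=None,z=0):
    st=manip.observe(); im=imaging.capture("wrist"); C=cam("wrist",st)
    if save: cv2.imwrite(f"pics/{save}.png",im[:,:,::-1])
    for o in names:
        for r in imaging.trace(o,"wrist")[:3]:
            if r["score"]<.3: continue
            v,iou=fit(C,r["region"],M[o],yaw="tray" in o or "block" in o,z=z)
            print(o,round(r["score"],2),(np.array(r["at"])*[640,400]).round(),r["region"].sum(),v.round(4),round(iou,2))
E
python3 -c "
from h import *
wlook(['jam_jar','honey_jar','pesto_jar','cheese_block','boxed_cheese'],'w1')
go(.68,-.063,.19)"
```

```text
jam_jar 0.81 [320. 185.] 2745 [ 0.6779 -0.062 ] 0.94
honey_jar 0.87 [257.  65.] 3599 [ 0.5727 -0.1146] 0.96
pesto_jar 0.9 [458. 183.] 3598 [0.6731 0.0637] 0.96
cheese_block 0.83 [403.  59.] 4829 [0.5675 0.0065 2.6727] 0.97
boxed_cheese 0.95 [519.  58.] 5647 [0.5666 0.111 ] 0.96
t 3.0 grasp [ 0.6793 -0.0617  0.1904] jaw 90.0 tilt z [-0.     0.001 -1.   ] w 0.0925 F [ 0.4  0.6 -0. ]
shift [-0.0007 -0.0013  0.0004] turn 0.04
```

View pics/w1.png

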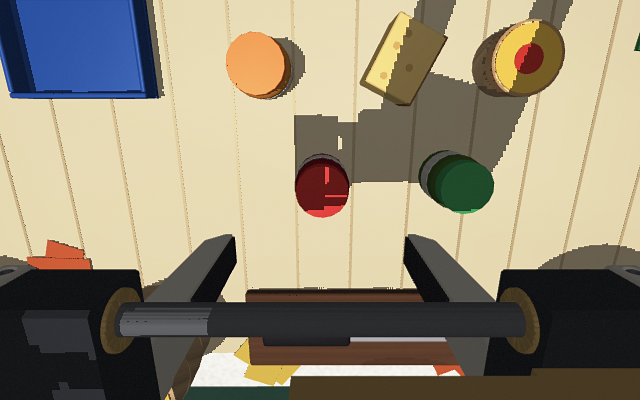

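The wrist picture shows honey (257,65), block (403,59), box (519,58), jam (322,185) and pesto (458,183). The positions agree with the top view to 3 mm, so I go down on the jam jar.

>>> apply_moves:
  series:
    - [[0.001, 0, 0.04], 0, 0]
    - [[0.001, 0, 0.08], 0, 0]
    - [[0.001, 0, 0.115], 0, 0]
    - [[0.001, 0, 0.145], 0, 0]
    - [[0.001, 0, 0.16], 0, 0]
    - [[0.001, 0, 0.16], 0, 0]
    - [[0.001, 0, 0.16], 0, 255]
    - [[0.001, 0, 0.16], 0, 255]

```text
clock: 3.8
position: [0.6792, -0.0613, 0.2002]
tool_rot: [0.002, -0.001, 1.0, 0.0]
force: [-1.0, -0.5, -0.2]
grip_width: 0.0816
```

>>> apply_moves:
  series:
    - [[0, 0, 0], 0, 255]
    - [[0, 0, 0], 0, 255]
    - [[0, 0, 0], 0, 255]
    - [[0, 0, 0], 0, 255]
    - [[0, 0, -0.03], 0, 255]
    - [[0, 0, -0.07], 0, 255]
    - [[0, 0, -0.12], 0, 255]
    - [[0, 0, -0.12], 0, 255]

```text
clock: 4.6
position: [0.6806, -0.0618, 0.3285]
tool_rot: [0.009, -0.001, 1.0, -0.002]
force: [1.5, -0.5, -0.0]
grip_width: 0.0513
```

```bash
python3 -c "
from h import *
go(.556,-.286,.15)"
```

```text
t 4.6 grasp [ 0.6806 -0.0618  0.1612] jaw 90.1 tilt z [ 0.017 -0.003 -1.   ] w 0.0513 F [ 1.5 -0.5 -0. ]
shift [ 0.1251 -0.224   0.0098] turn 0.06
```

>>> apply_moves:
  series:
    - [[0.126, -0.224, 0.01], 0, 255]
    - [[0.126, -0.224, 0.01], 0, 255]
    - [[0.126, -0.224, 0.01], 0, 255]
    - [[0.126, -0.224, 0.01], 0, 255]
    - [[0.126, -0.224, 0.01], 0, 255]
    - [[0.126, -0.224, 0.01], 0, 255]
    - [[0.126, -0.224, 0.01], 0, 255]
    - [[0.126, -0.224, 0.01], 0, 255]

```text
clock: 5.4
position: [0.5553, -0.2852, 0.3166]
tool_rot: [0.008, -0.001, 1.0, -0.001]
force: [-0.3, -0.0, -1.0]
grip_width: 0.0515
```

```bash
python3 -c "
from h import *
wlook(['blue_tray','jam_jar'],'w2')
go(.554,-.286,.15)"
```

```text
blue_tray 0.65 [321. 100.] 33607 [ 0.4428 -0.2853  3.1385] 0.93
jam_jar 0.75 [606.  81.] 4676 [ 0.4622 -0.0543] 0.93
t 5.55 grasp [ 0.5559 -0.2844  0.1496] jaw 90.2 tilt z [ 0.017 -0.003 -1.   ] w 0.0513 F [ 0.4  0.  -0.4]
shift [ 0.0019 -0.0016 -0.0004] turn 0.2
```

View pics/w2.png

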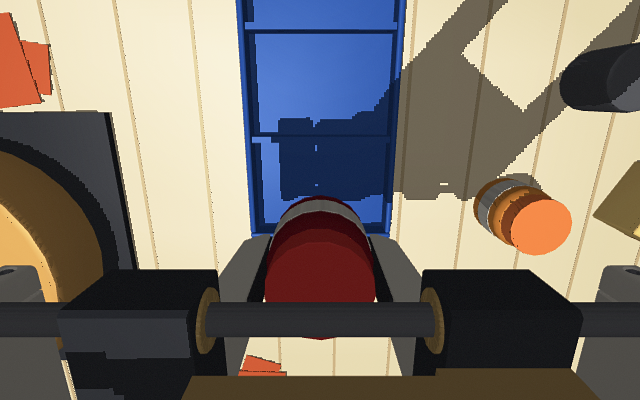

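```bash
python3 -c "
from h import *
C=cam('wrist',manip.observe())
for uv in [(320,30),(320,134),(245,134),(396,134),(243,234),(388,234)]: print(uv,ray(C,uv,.025).round(4))"
```

```text
(320, 30) [ 0.4295 -0.2849  0.025 ]
(320, 134) [ 0.506  -0.2845  0.025 ]
(245, 134) [ 0.5063 -0.3456  0.025 ]
(396, 134) [ 0.5057 -0.2226  0.025 ]
(243, 234) [ 0.5945 -0.3529  0.025 ]
(388, 234) [ 0.5937 -0.2234  0.025 ]
```

>>> apply_moves:
  series:
    - [[0.003, -0.001, 0.035], 0, 255]
    - [[0.003, -0.001, 0.07], 0, 255]
    - [[0.003, -0.001, 0.095], 0, 255]
    - [[0.003, -0.001, 0.105], 0, 255]
    - [[0.003, -0.001, 0.11], 0, 255]
    - [[0.003, -0.001, 0.11], 0, 255]
    - [[0.003, -0.001, 0.11], 0, 255]
    - [[0.003, -0.001, 0.11], 0, 255]

```text
clock: 6.35
position: [0.5553, -0.2859, 0.2084]
tool_rot: [0.01, -0.002, 1.0, -0.002]
force: [0.2, -0.1, -1.4]
grip_width: 0.0513
```

```bash
python3 -c "
from h import *
go(.553,-.286,.037)"
```

```text
t 6.35 grasp [ 0.5553 -0.2859  0.0411] jaw 90.2 tilt z [ 0.019 -0.004 -1.   ] w 0.0513 F [ 0.2 -0.1 -1.4]
shift [ 0.0023 -0.      0.004 ] turn 0.21
```

>>> apply_moves:
  series:
    - [[0.002, 0, 0.002], 0, 255]
    - [[0.002, 0, 0.003], 0, 255]
    - [[0.002, 0, 0.003], 0, 255]
    - [[0.002, 0, 0.003], 0, 74]
    - [[0.002, 0, 0.003], 0, 74]
    - [[0.002, 0, 0.003], 0, 74]
    - [[0.002, 0, 0.003], 0, 74]
    - [[0.002, 0, 0.003], 0, 74]

```text
clock: 7.15
position: [0.5533, -0.2859, 0.2052]
tool_rot: [0.009, -0.002, 1.0, -0.002]
force: [-0.1, -0.7, -0.3]
grip_width: 0.0657
```

>>> apply_moves:
  series:
    - [[0, 0, -0.02], 0, 74]
    - [[0, 0, -0.06], 0, 74]
    - [[0, 0, -0.1], 0, 74]
    - [[0, 0, -0.13], 0, 0]
    - [[0, 0, -0.15], 0, 0]
    - [[0, 0, -0.15], 0, 0]

```text
clock: 7.75
position: [0.5511, -0.2857, 0.3589]
tool_rot: [0.012, -0.002, 1.0, -0.004]
force: [0.7, -0.0, -0.4]
grip_width: 0.0854
```

```bash
python3 -c "
from h import *
wlook(['jam_jar'],z=.005)
go(.568,.006,.15,90-25)"
```

```text
jam_jar 0.92 [319. 184.] 2870 [ 0.5536 -0.2866] 0.94
jam_jar 0.71 [612. 196.] 4120 [0.5684 0.0013] 0.82
t 7.85 grasp [ 0.5503 -0.2852  0.1875] jaw 90.2 tilt z [ 0.019 -0.004 -1.   ] w 0.0912 F [ 0.3 -0.3 -0.8]
shift [-0.018   0.2913  0.0365] turn 25.21
```

>>> apply_moves:
  series:
    - [[-0.018, 0.291, 0.036], 25.2, 0]
    - [[-0.018, 0.291, 0.036], 25.2, 0]
    - [[-0.018, 0.291, 0.036], 25.2, 0]
    - [[-0.018, 0.291, 0.036], 25.2, 0]
    - [[-0.018, 0.291, 0.036], 25.2, 0]
    - [[-0.018, 0.291, 0.036], 25.2, 0]
    - [[-0.018, 0.291, 0.036], 25.2, 0]
    - [[-0.018, 0.291, 0.036], 25.2, 0]

```text
clock: 8.65
position: [0.5674, 0.007, 0.3158]
tool_rot: [0.008, 0.215, 0.977, -0.0]
force: [-0.5, -0.3, 0.8]
grip_width: 0.0928
```

```bash
python3 -c "
from h import *
wlook(['cheese_block','boxed_cheese','honey_jar'])
go(.568,.006,.025,90-25)"
```

```text
boxed_cheese 0.56 [439. 140.] 5555 [0.5662 0.1115] 0.97
honey_jar 0.84 [185. 242.] 1857 [ 0.5723 -0.1155] 0.39
t 8.85 grasp [0.568  0.0043 0.1501] jaw 64.9 tilt z [ 0.018 -0.004 -1.   ] w 0.0933 F [ 0.2 -0.   0.3]
shift [0.003  0.0011 0.1251] turn -0.1
```

>>> apply_moves:
  series:
    - [[0.002, 0.001, 0.04], 0, 0]
    - [[0.002, 0.001, 0.08], 0, 0]
    - [[0.003, 0.001, 0.105], 0, 0]
    - [[0.003, 0.001, 0.122], 0, 0]
    - [[0.003, 0.001, 0.122], 0, 0]
    - [[0.003, 0.001, 0.122], 0, 255]
    - [[0.003, 0.001, 0.122], 0, 255]
    - [[0.003, 0.001, 0.122], 0, 255]

```text
clock: 9.65
position: [0.5685, 0.0055, 0.1967]
tool_rot: [0.011, 0.218, 0.976, -0.0]
force: [0.0, -0.2, -0.3]
grip_width: 0.0737
```

>>> apply_moves:
  series:
    - [[0, 0, 0], 0, 255]
    - [[0, 0, 0], 0, 255]
    - [[0, 0, 0], 0, 255]
    - [[0, 0, 0], 0, 255]
    - [[0, 0, 0], 0, 255]
    - [[0, 0, -0.03], 0, 255]
    - [[0, 0, -0.07], 0, 255]
    - [[0, 0, -0.12], 0, 255]

```text
clock: 10.45
position: [0.5651, 0.0063, 0.3159]
tool_rot: [0.008, 0.218, 0.976, -0.0]
force: [0.8, 0.2, -1.6]
grip_width: 0.045
```

```bash
python3 -c "
from h import *
go(.469,-.286,.15,90.3)"
```

```text
t 10.45 grasp [0.5651 0.0063 0.1486] jaw 64.9 tilt z [ 0.016 -0.004 -1.   ] w 0.045 F [ 0.8  0.2 -1.6]
shift [-0.0371 -0.3054 -0.0018] turn -25.43
```

>>> apply_moves:
  series:
    - [[-0.037, -0.305, 0], -25.4, 255]
    - [[-0.037, -0.305, 0], -25.4, 255]
    - [[-0.037, -0.305, 0], -25.4, 255]
    - [[-0.037, -0.305, 0], -25.4, 255]
    - [[-0.037, -0.305, 0], -25.4, 255]
    - [[-0.037, -0.305, 0], -25.4, 255]
    - [[-0.037, -0.305, 0], -25.4, 255]
    - [[-0.037, -0.305, 0], -25.4, 255]

```text
clock: 11.25
position: [0.4679, -0.2887, 0.3151]
tool_rot: [0.008, -0.0, 1.0, -0.002]
force: [0.1, 0.5, -0.9]
grip_width: 0.0449
```

```bash
python3 -c "
from h import *
st=manip.observe();im=imaging.capture('wrist');cv2.imwrite('pics/w3.png',im[:,:,::-1])
C=cam('wrist',st);
for x,y in [(.384,-.286),(.469,-.286),(.554,-.286)]: print(proj(C,[x,y,.005]).round())
go(.469,-.286,.036,90.3)"
```

```text
[[324.  91.]]
[[323. 189.]]
[[323. 272.]]
t 11.3 grasp [ 0.4684 -0.2868  0.1477] jaw 90.1 tilt z [ 0.015 -0.003 -1.   ] w 0.045 F [ 0.1  0.2 -1.1]
shift [0.0011 0.0012 0.1117] turn -0.22
```

View pics/w3.png

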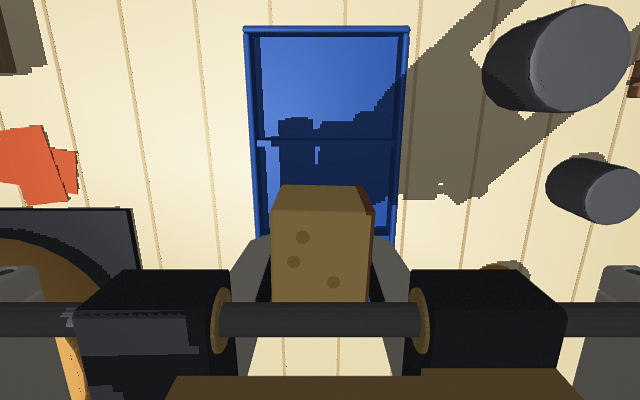

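Block is held square at (322,245). The near wall is at row 28 and the divider at row 138, which fits the tray pose, so I lower it.

>>> apply_moves:
  series:
    - [[0.001, 0.001, 0.04], 0, 255]
    - [[0.001, 0.001, 0.08], 0, 255]
    - [[0.001, 0.001, 0.1], 0, 255]
    - [[0.001, 0.001, 0.108], 0, 255]
    - [[0.001, 0.001, 0.112], 0, 255]
    - [[0.001, 0.001, 0.113], 0, 255]
    - [[0.001, 0.001, 0.113], 0, 255]
    - [[0.001, 0.001, 0.113], 0, 255]

```text
clock: 12.1
position: [0.4696, -0.2864, 0.2032]
tool_rot: [0.008, -0.001, 1.0, -0.002]
force: [0.2, -0.2, -1.2]
grip_width: 0.0451
```

```bash
python3 -c "
from h import *
go(.469,-.286,.034,90.3)"
```

```text
t 12.1 grasp [ 0.4696 -0.2864  0.0359] jaw 90.1 tilt z [ 0.017 -0.005 -1.   ] w 0.0451 F [ 0.2 -0.2 -1.2]
shift [0.0006 0.0004 0.0019] turn -0.21
```

>>> apply_moves:
  series:
    - [[0, 0, 0.002], 0, 255]
    - [[0, 0, 0.002], 0, 255]
    - [[0, 0, 0.002], 0, 255]
    - [[0, 0, 0.002], 0, 90]
    - [[0, 0, 0.002], 0, 90]
    - [[0, 0, 0.002], 0, 90]
    - [[0, 0, 0.002], 0, 90]
    - [[0, 0, 0.002], 0, 90]

```text
clock: 12.9
position: [0.4695, -0.2864, 0.201]
tool_rot: [0.008, -0.001, 1.0, -0.002]
force: [1.0, -0.0, -0.3]
grip_width: 0.0602
```

>>> apply_moves:
  series:
    - [[0, 0, -0.02], 0, 90]
    - [[0, 0, -0.06], 0, 90]
    - [[0, 0, -0.1], 0, 90]
    - [[0, 0, -0.13], 0, 0]
    - [[0, 0, -0.15], 0, 0]
    - [[0, 0, -0.15], 0, 0]

```text
clock: 13.5
position: [0.4677, -0.2862, 0.3542]
tool_rot: [0.011, -0.001, 1.0, -0.005]
force: [0.2, -0.7, 0.0]
grip_width: 0.0801
```

```bash
python3 -c "
from h import *
wlook(['cheese_block'],z=.005)
go(.464,-.061,.15,90)"
```

```text
cheese_block 0.88 [322. 181.] 3627 [ 0.4669 -0.2871  3.1361] 0.97
t 13.6 grasp [ 0.4669 -0.2856  0.1833] jaw 90.1 tilt z [ 0.017 -0.005 -1.   ] w 0.088 F [-0.4  0.1 -0.9]
shift [0.0031 0.2247 0.0322] turn 0.09
```

Block placed well at (0.467, -0.287). Next is the ash cheese.

>>> apply_moves:
  series:
    - [[0.003, 0.225, 0.032], 0, 0]
    - [[0.003, 0.225, 0.032], 0, 0]
    - [[0.003, 0.225, 0.032], 0, 0]
    - [[0.003, 0.225, 0.032], 0, 0]
    - [[0.003, 0.225, 0.032], 0, 0]
    - [[0.003, 0.225, 0.032], 0, 0]
    - [[0.003, 0.225, 0.032], 0, 0]

```text
clock: 14.3
position: [0.4638, -0.0603, 0.3163]
tool_rot: [0.007, -0.002, 1.0, -0.002]
force: [0.8, -0.9, -0.2]
grip_width: 0.0931
```

```bash
python3 -c "
from h import *
wlook(['ash_cheese','white_cheese'],'w4')
go(.464,-.061,.03,90)"
```

```text
ash_cheese 0.79 [322. 197.] 3129 [ 0.4623 -0.0605] 0.91
ash_cheese 0.55 [225.  68.] 9090 [ 0.3563 -0.1323] 0.54
ash_cheese 0.3 [ 52. 198.] 7047 [ 0.4642 -0.2866] 0.7
white_cheese 0.87 [456. 200.] 3973 [0.4695 0.0529] 0.91
t 14.45 grasp [ 0.4643 -0.0619  0.1499] jaw 90.0 tilt z [ 0.016 -0.005 -1.   ] w 0.093 F [0.3 0.8 0.4]
shift [0.0023 0.0014 0.1198] turn 0.02
```

View pics/w4.png

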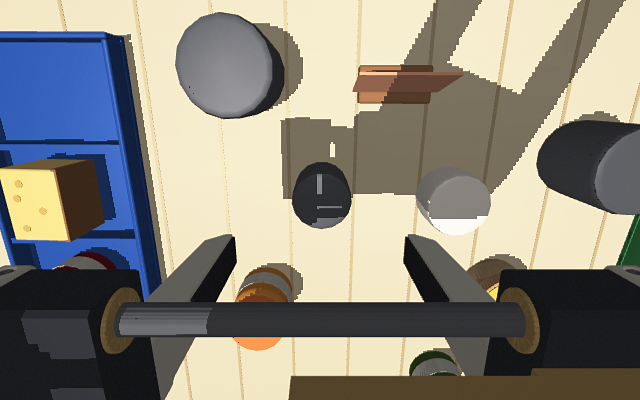

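The small ash drum is centred between the jaws at (322,195) and fits 48 mm. The larger ones at (225,65) and (600,168) are the look-alikes.

>>> apply_moves:
  series:
    - [[0.003, 0.001, 0.04], 0, 0]
    - [[0.003, 0.001, 0.08], 0, 0]
    - [[0.003, 0.001, 0.105], 0, 0]
    - [[0.003, 0.001, 0.12], 0, 0]
    - [[0.003, 0.001, 0.12], 0, 0]
    - [[0.003, 0.001, 0.12], 0, 255]
    - [[0.003, 0.001, 0.12], 0, 255]
    - [[0.003, 0.001, 0.12], 0, 255]

```text
clock: 15.25
position: [0.4637, -0.0619, 0.1982]
tool_rot: [0.009, 0.0, 1.0, -0.003]
force: [-0.6, -0.6, -0.3]
grip_width: 0.0736
```

>>> apply_moves:
  series:
    - [[0, 0, 0], 0, 255]
    - [[0, 0, 0], 0, 255]
    - [[0, 0, 0], 0, 255]
    - [[0, 0, 0], 0, 255]
    - [[0, 0, 0], 0, 255]
    - [[0, 0, -0.03], 0, 255]
    - [[0, 0, -0.07], 0, 255]
    - [[0, 0, -0.12], 0, 255]

```text
clock: 16.05
position: [0.4606, -0.0609, 0.3177]
tool_rot: [0.007, 0.0, 1.0, -0.002]
force: [0.9, -0.6, -2.1]
grip_width: 0.0475
```

```bash
python3 -c "
from h import *
go(.384,-.286,.15,90)"
```

```text
t 16.05 grasp [ 0.4606 -0.0609  0.1504] jaw 90.0 tilt z [ 0.013 -0.004 -1.   ] w 0.0475 F [ 0.9 -0.6 -2.1]
shift [ 0.0766 -0.2251  0.0003] turn -0.0
```

>>> apply_moves:
  series:
    - [[0.077, -0.225, 0], 0, 255]
    - [[0.077, -0.225, 0], 0, 255]
    - [[0.077, -0.225, 0], 0, 255]
    - [[0.077, -0.225, 0], 0, 255]
    - [[0.077, -0.225, 0], 0, 255]
    - [[0.077, -0.225, 0], 0, 255]
    - [[0.077, -0.225, 0], 0, 255]
    - [[0.077, -0.225, 0], 0, 255]

```text
clock: 16.85
position: [0.3836, -0.2849, 0.3171]
tool_rot: [0.006, -0.0, 1.0, -0.001]
force: [-0.9, 0.2, -1.6]
grip_width: 0.0472
```

>>> apply_moves:
  series:
    - [[0, 0, 0.04], 0, 255]
    - [[0, 0, 0.08], 0, 255]
    - [[0, 0, 0.1], 0, 255]
    - [[0, 0, 0.108], 0, 255]
    - [[0, 0, 0.11], 0, 255]
    - [[0, 0, 0.11], 0, 255]
    - [[0, 0, 0.11], 0, 255]
    - [[0, 0, 0.11], 0, 255]

```text
clock: 17.65
position: [0.3854, -0.2854, 0.2082]
tool_rot: [0.007, -0.0, 1.0, -0.002]
force: [0.2, -0.5, -0.2]
grip_width: 0.0477
```

```bash
python3 -c "
from h import *
go(.384,-.286,.0365,90)"
```

```text
t 17.65 grasp [ 0.3854 -0.2854  0.0409] jaw 90.0 tilt z [ 0.014 -0.004 -1.   ] w 0.0477 F [ 0.2 -0.5 -0.2]
shift [ 0.0015 -0.0005  0.0044] turn 0.03
```

>>> apply_moves:
  series:
    - [[0.001, 0, 0.003], 0, 255]
    - [[0.001, 0, 0.004], 0, 255]
    - [[0.001, 0, 0.004], 0, 255]
    - [[0.001, 0, 0.004], 0, 85]
    - [[0.001, 0, 0.004], 0, 85]
    - [[0.001, 0, 0.004], 0, 85]
    - [[0.001, 0, 0.004], 0, 85]
    - [[0.001, 0, 0.004], 0, 85]

```text
clock: 18.45
position: [0.3845, -0.2855, 0.2043]
tool_rot: [0.007, -0.0, 1.0, -0.002]
force: [-0.0, -0.1, -0.0]
grip_width: 0.0622
```

>>> apply_moves:
  series:
    - [[0, 0, -0.02], 0, 85]
    - [[0, 0, -0.06], 0, 85]
    - [[0, 0, -0.1], 0, 85]
    - [[0, 0, -0.13], 0, 0]
    - [[0, 0, -0.15], 0, 0]
    - [[0, 0, -0.15], 0, 0]

```text
clock: 19.05
position: [0.3829, -0.2854, 0.3573]
tool_rot: [0.009, -0.0, 1.0, -0.005]
force: [1.3, 0.0, -0.3]
grip_width: 0.0811
```

```bash
python3 -c "
from h import *
wlook(['ash_cheese'],z=.005)
go(.573,-.115,.15,90)"
```

```text
ash_cheese 0.88 [322. 184.] 2409 [ 0.3809 -0.2862] 0.91
t 19.15 grasp [ 0.3822 -0.2847  0.1866] jaw 90.0 tilt z [ 0.014 -0.005 -1.   ] w 0.0891 F [ 0.   0.7 -0.4]
shift [-0.1903  0.1697  0.0386] turn 0.03
```

>>> apply_moves:
  series:
    - [[-0.19, 0.17, 0.038], 0, 0]
    - [[-0.19, 0.17, 0.038], 0, 0]
    - [[-0.19, 0.17, 0.038], 0, 0]
    - [[-0.19, 0.17, 0.038], 0, 0]
    - [[-0.19, 0.17, 0.038], 0, 0]
    - [[-0.19, 0.17, 0.038], 0, 0]
    - [[-0.19, 0.17, 0.038], 0, 0]
    - [[-0.19, 0.17, 0.038], 0, 0]

```text
clock: 19.95
position: [0.5718, -0.1151, 0.3166]
tool_rot: [0.006, -0.0, 1.0, -0.002]
force: [-0.5, -0.2, -0.1]
grip_width: 0.0924
```

```bash
python3 -c "
from h import *
wlook(['honey_jar'])
go(.573,-.115,.032,90)"
```

```text
honey_jar 0.68 [322. 198.] 3725 [ 0.5725 -0.1151] 0.93
t 20.05 grasp [ 0.5717 -0.1159  0.1503] jaw 89.9 tilt z [ 0.013 -0.005 -1.   ] w 0.0931 F [-0.3  0.2 -0.1]
shift [0.0003 0.0015 0.1183] turn -0.06
```

>>> apply_moves:
  series:
    - [[0, 0.001, 0.04], 0, 0]
    - [[0, 0.001, 0.08], 0, 0]
    - [[0, 0.001, 0.105], 0, 0]
    - [[0, 0.001, 0.118], 0, 0]
    - [[0, 0.001, 0.118], 0, 0]
    - [[0, 0.001, 0.118], 0, 255]
    - [[0, 0.001, 0.118], 0, 255]
    - [[0, 0.001, 0.118], 0, 255]

```text
clock: 20.85
position: [0.5738, -0.1158, 0.2012]
tool_rot: [0.008, 0.001, 1.0, -0.003]
force: [0.3, 0.1, 0.3]
grip_width: 0.0736
```

>>> apply_moves:
  series:
    - [[0, 0, 0], 0, 255]
    - [[0, 0, 0], 0, 255]
    - [[0, 0, 0], 0, 255]
    - [[0, 0, 0], 0, 255]
    - [[0, 0, 0], 0, 255]
    - [[0, 0, -0.03], 0, 255]
    - [[0, 0, -0.07], 0, 255]
    - [[0, 0, -0.12], 0, 255]

```text
clock: 21.65
position: [0.571, -0.1148, 0.32]
tool_rot: [0.005, 0.001, 1.0, -0.002]
force: [0.9, -0.2, -1.9]
grip_width: 0.0514
```

```bash
python3 -c "
from h import *
go(.515,.298,.16,86)"
```

```text
t 21.65 grasp [ 0.571  -0.1148  0.1527] jaw 89.9 tilt z [ 0.011 -0.004 -1.   ] w 0.0514 F [ 0.9 -0.2 -1.9]
shift [ 0.0564  0.4127 -0.0095] turn 3.93
```

>>> apply_moves:
  series:
    - [[0.056, 0.413, -0.01], 4, 255]
    - [[0.056, 0.413, -0.01], 4, 255]
    - [[0.056, 0.413, -0.01], 4, 255]
    - [[0.056, 0.413, -0.01], 4, 255]
    - [[0.056, 0.413, -0.01], 4, 255]
    - [[0.056, 0.413, -0.01], 4, 255]
    - [[0.056, 0.413, -0.01], 4, 255]
    - [[0.056, 0.413, -0.01], 4, 255]

```text
clock: 22.45
position: [0.5169, 0.2831, 0.327]
tool_rot: [0.005, 0.036, 0.999, -0.002]
force: [0.4, -0.7, -0.9]
grip_width: 0.0515
```

>>> apply_moves:
  series:
    - [[0, 0.012, 0], 0, 255]
    - [[0, 0.012, 0], 0, 255]
    - [[0, 0.012, 0], 0, 255]

```text
clock: 22.75
position: [0.5177, 0.2944, 0.3263]
tool_rot: [0.005, 0.035, 0.999, -0.003]
force: [0.1, -0.5, -1.1]
grip_width: 0.0519
```

```bash
python3 -c "
from h import *
wlook(['green_tray'],'w5')
go(.515,.298,.04,86)"
```

```text
green_tray 0.64 [326. 116.] 27910 [0.4719 0.3025 3.0634] 0.88
t 22.85 grasp [0.5182 0.2934 0.1593] jaw 85.8 tilt z [ 0.009 -0.005 -1.   ] w 0.0511 F [-0.  -0.4 -0.4]
shift [0.0046 0.0049 0.1192] turn -0.17
```

View pics/w5.png

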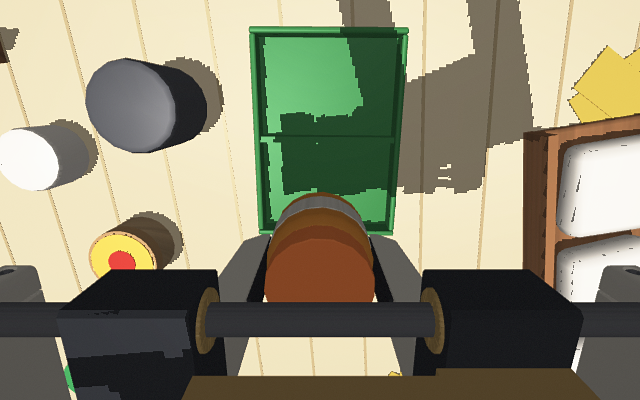

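```bash
python3 -c "
from h import *
C=cam('wrist',manip.observe())
for uv in [(249,29),(408,30),(262,137),(396,137),(255,233),(392,233)]: print(uv,ray(C,uv,.025).round(4))
for t in(-.06,-.08):
  for dx in(-.0875,0,.0875):
    print(t,dx,[proj(C,place(np.array([[dx,dy,.025]]),.473,.3015,t)).round()[0] for dy in(-.0625,.0625)])"
```

```text
(249, 29) [0.3831 0.2473 0.025 ]
(408, 30) [0.3928 0.3702 0.025 ]
(262, 137) [0.4661 0.2473 0.025 ]
(396, 137) [0.4742 0.3605 0.025 ]
(255, 233) [0.5528 0.2302 0.025 ]
(392, 233) [0.5616 0.3564 0.025 ]
-0.06 -0.0875 [array([245.,  28.]), array([407.,  25.])]
-0.06 0 [array([253., 141.]), array([400., 140.])]
-0.06 0.0875 [array([259., 237.]), array([394., 235.])]
-0.08 -0.0875 [array([247.,  26.]), array([409.,  27.])]
-0.08 0 [array([253., 140.]), array([400., 141.])]
-0.08 0.0875 [array([258., 235.]), array([393., 237.])]
```

Tray fits at (0.472, 0.3015) with yaw -0.078, so the far compartment is at (0.5145, 0.298).

>>> apply_moves:
  series:
    - [[0.005, 0.005, 0.04], 0, 255]
    - [[0.005, 0.005, 0.08], 0, 255]
    - [[0.005, 0.005, 0.105], 0, 255]
    - [[0.005, 0.005, 0.113], 0, 255]
    - [[0.005, 0.005, 0.117], 0, 255]
    - [[0.005, 0.005, 0.117], 0, 255]
    - [[0.005, 0.005, 0.117], 0, 255]
    - [[0.005, 0.005, 0.117], 0, 255]

```text
clock: 23.65
position: [0.5152, 0.2983, 0.2111]
tool_rot: [0.006, 0.036, 0.999, -0.002]
force: [0.4, -0.0, -1.5]
grip_width: 0.0516
```

```bash
python3 -c "
from h import *
go(.5145,.298,.038,85.7)"
```

```text
t 23.65 grasp [0.5152 0.2983 0.0438] jaw 85.8 tilt z [ 0.012 -0.004 -1.   ] w 0.0516 F [ 0.4 -0.  -1.5]
shift [ 0.0008 -0.0003  0.0058] turn 0.12
```

>>> apply_moves:
  series:
    - [[0.001, 0, 0.003], 0, 255]
    - [[0.001, 0, 0.005], 0, 255]
    - [[0.001, 0, 0.005], 0, 255]
    - [[0.001, 0, 0.005], 0, 74]
    - [[0.001, 0, 0.005], 0, 74]
    - [[0.001, 0, 0.005], 0, 74]
    - [[0.001, 0, 0.005], 0, 74]
    - [[0.001, 0, 0.005], 0, 74]

```text
clock: 24.45
position: [0.5143, 0.2983, 0.2059]
tool_rot: [0.006, 0.036, 0.999, -0.002]
force: [0.1, 0.2, -0.5]
grip_width: 0.0662
```

>>> apply_moves:
  series:
    - [[0, 0, -0.02], 0, 74]
    - [[0, 0, -0.06], 0, 74]
    - [[0, 0, -0.1], 0, 74]
    - [[0, 0, -0.13], 0, 0]
    - [[0, 0, -0.15], 0, 0]
    - [[0, 0, -0.15], 0, 0]

```text
clock: 25.05
position: [0.5132, 0.2993, 0.3593]
tool_rot: [0.009, 0.036, 0.999, -0.001]
force: [0.2, 0.5, -0.1]
grip_width: 0.0855
```

```bash
python3 -c "
from h import *
wlook(['honey_jar'],z=.005)
go(.567,.111,.15,90)"
```

```text
honey_jar 0.86 [318. 185.] 2892 [0.5117 0.2985] 0.95
t 25.15 grasp [0.5123 0.2989 0.1881] jaw 85.8 tilt z [ 0.012 -0.005 -1.   ] w 0.0916 F [-0.9 -0.6 -0.7]
shift [-0.0677 -0.1833  0.0396] turn -4.17
```

>>> apply_moves:
  series:
    - [[-0.068, -0.183, 0.038], -4.2, 0]
    - [[-0.068, -0.183, 0.038], -4.2, 0]
    - [[-0.068, -0.183, 0.038], -4.2, 0]
    - [[-0.068, -0.183, 0.038], -4.2, 0]
    - [[-0.068, -0.183, 0.038], -4.2, 0]
    - [[-0.068, -0.183, 0.038], -4.2, 0]
    - [[-0.068, -0.183, 0.038], -4.2, 0]

```text
clock: 25.85
position: [0.5668, 0.112, 0.3178]
tool_rot: [0.005, -0.0, 1.0, -0.002]
force: [0.2, 0.7, -0.1]
grip_width: 0.0929
```

```bash
python3 -c "
from h import *
wlook(['boxed_cheese','white_cheese','pesto_jar'])
go(.567,.111,.025,90)"
```

```text
boxed_cheese 0.77 [320. 197.] 4522 [0.5666 0.1114] 0.97
white_cheese 0.92 [245.  75.] 4505 [0.4712 0.055 ] 0.92
t 26.05 grasp [0.5669 0.1127 0.1517] jaw 90.1 tilt z [ 0.012 -0.004 -1.   ] w 0.0932 F [-0.4  0.2  1.1]
shift [ 0.0014 -0.0011  0.1267] turn 0.15
```

>>> apply_moves:
  series:
    - [[0.002, -0.001, 0.04], 0, 0]
    - [[0.002, -0.001, 0.08], 0, 0]
    - [[0.002, -0.001, 0.11], 0, 0]
    - [[0.002, -0.001, 0.125], 0, 0]
    - [[0.002, -0.001, 0.125], 0, 0]
    - [[0.002, -0.001, 0.125], 0, 255]
    - [[0.002, -0.001, 0.125], 0, 255]
    - [[0.002, -0.001, 0.125], 0, 255]

```text
clock: 26.85
position: [0.5669, 0.1114, 0.1955]
tool_rot: [0.007, -0.002, 1.0, -0.002]
force: [0.5, 0.3, -0.5]
grip_width: 0.0735
```

>>> apply_moves:
  series:
    - [[0, 0, 0], 0, 255]
    - [[0, 0, 0], 0, 255]
    - [[0, 0, 0], 0, 255]
    - [[0, 0, 0], 0, 255]
    - [[0, 0, 0], 0, 255]
    - [[0, 0, -0.03], 0, 255]
    - [[0, 0, -0.07], 0, 255]
    - [[0, 0, -0.12], 0, 255]

```text
clock: 27.65
position: [0.5642, 0.1118, 0.3147]
tool_rot: [0.005, -0.001, 1.0, -0.002]
force: [1.8, -0.7, -1.6]
grip_width: 0.0595
```

```bash
python3 -c "
from h import *
go(.4295,.305,.16,85.7)"
```

```text
t 27.65 grasp [0.5642 0.1118 0.1474] jaw 90.2 tilt z [ 0.009 -0.004 -1.   ] w 0.0595 F [ 1.8 -0.7 -1.6]
shift [ 0.1341  0.1935 -0.0147] turn 4.46
```

>>> apply_moves:
  series:
    - [[0.134, 0.194, -0.014], 4.5, 255]
    - [[0.134, 0.194, -0.014], 4.5, 255]
    - [[0.134, 0.194, -0.014], 4.5, 255]
    - [[0.134, 0.194, -0.014], 4.5, 255]
    - [[0.134, 0.194, -0.014], 4.5, 255]
    - [[0.134, 0.194, -0.014], 4.5, 255]
    - [[0.134, 0.194, -0.014], 4.5, 255]
    - [[0.134, 0.194, -0.014], 4.5, 255]

```text
clock: 28.45
position: [0.4301, 0.3048, 0.3265]
tool_rot: [0.005, 0.038, 0.999, -0.002]
force: [-0.3, -0.1, -0.9]
grip_width: 0.0598
```

```bash
python3 -c "
from h import *
go(.4295,.305,.038,85.7)"
```

```text
t 28.45 grasp [0.4301 0.3048 0.1592] jaw 85.6 tilt z [ 0.01  -0.005 -1.   ] w 0.0598 F [-0.3 -0.1 -0.9]
shift [0.0019 0.0007 0.1211] turn -0.07
```

>>> apply_moves:
  series:
    - [[0.001, 0.001, 0.04], 0, 255]
    - [[0.001, 0.001, 0.08], 0, 255]
    - [[0.002, 0.001, 0.105], 0, 255]
    - [[0.002, 0.001, 0.115], 0, 255]
    - [[0.002, 0.001, 0.121], 0, 255]
    - [[0.002, 0.001, 0.121], 0, 255]
    - [[0.002, 0.001, 0.121], 0, 255]
    - [[0.002, 0.001, 0.121], 0, 255]

```text
clock: 29.25
position: [0.43, 0.3055, 0.2067]
tool_rot: [0.006, 0.038, 0.999, -0.002]
force: [0.1, 0.8, -0.6]
grip_width: 0.0595
```

```bash
python3 -c "
from h import *
go(.4295,.305,.034,85.7)"
```

```text
t 29.25 grasp [0.43   0.3055 0.0394] jaw 85.6 tilt z [ 0.012 -0.004 -1.   ] w 0.0595 F [ 0.1  0.8 -0.6]
shift [ 0.0005 -0.0006  0.0054] turn -0.07
```

>>> apply_moves:
  series:
    - [[0, 0, 0.003], 0, 255]
    - [[0, 0, 0.005], 0, 255]
    - [[0, 0, 0.005], 0, 255]
    - [[0, 0, 0.005], 0, 64]
    - [[0, 0, 0.005], 0, 64]
    - [[0, 0, 0.005], 0, 64]
    - [[0, 0, 0.005], 0, 64]
    - [[0, 0, 0.005], 0, 64]

```text
clock: 30.05
position: [0.4301, 0.3055, 0.2018]
tool_rot: [0.006, 0.038, 0.999, -0.002]
force: [-0.2, 0.3, 0.2]
grip_width: 0.0697
```

>>> apply_moves:
  series:
    - [[0, 0, -0.02], 0, 64]
    - [[0, 0, -0.06], 0, 64]
    - [[0, 0, -0.1], 0, 64]
    - [[0, 0, -0.14], 0, 64]
    - [[0.05, 0.05, -0.17], 0, 64]
    - [[0.07, 0.1, -0.19], 0, 64]
    - [[0.08, 0.15, -0.2], 0, 64]
    - [[0.08, 0.15, -0.2], 0, 64]

```text
clock: 30.85
position: [0.358, 0.4643, 0.402]
tool_rot: [0.007, 0.038, 0.999, -0.001]
force: [1.5, -0.1, 0.1]
grip_width: 0.0696
```

```bash
python3 - <<'E'
from h import *
for n in ("top","side"):
    im=imaging.capture(n); C=cam(n); cv2.imwrite(f"pics/{n}2.png",im[:,:,::-1])
    for o in M:
        for r in imaging.trace(o,n)[:1]:
            v,iou=fit(C,r["region"],M[o],yaw="tray" in o or "block" in o,z=0 if o[:5] in("pesto","white","blue_","green") else .005)
            print(n,o,round(r["score"],2),v.round(4),round(iou,2))
print(manip.observe()["clock"])
E
```

```text
top honey_jar 0.97 [0.5126 0.2978] 0.84
top jam_jar 0.85 [ 0.5542 -0.2894] 0.95
top pesto_jar 0.69 [0.6771 0.0627] 0.92
top boxed_cheese 0.59 [0.428  0.3038] 0.92
top cheese_block 0.96 [ 0.4687 -0.2903  0.0963] 0.84
top ash_cheese 0.87 [0.4363 0.1634] 0.61
top white_cheese 0.72 [0.4684 0.0524] 0.92
top blue_tray 0.91 [ 0.4676 -0.2876  3.1351] 0.71
top green_tray 0.7 [0.4719 0.2997 3.0812] 0.67
side honey_jar 0.58 [0.5168 0.3027] 0.91
side jam_jar 0.56 [ 0.5569 -0.2861] 0.92
side pesto_jar 0.95 [0.6767 0.067 ] 0.89
side boxed_cheese 0.8 [0.4305 0.3087] 0.89
side cheese_block 0.77 [ 0.4699 -0.2866 -0.0791] 0.95
side ash_cheese 0.79 [0.4312 0.1579] 0.59
side white_cheese 0.89 [0.4734 0.0574] 0.89
side blue_tray 0.64 [ 0.4694 -0.2852  0.0047] 0.66
side green_tray 0.68 [ 0.4742  0.3049 -0.0908] 0.43
31.85
```

View pics/side2.png

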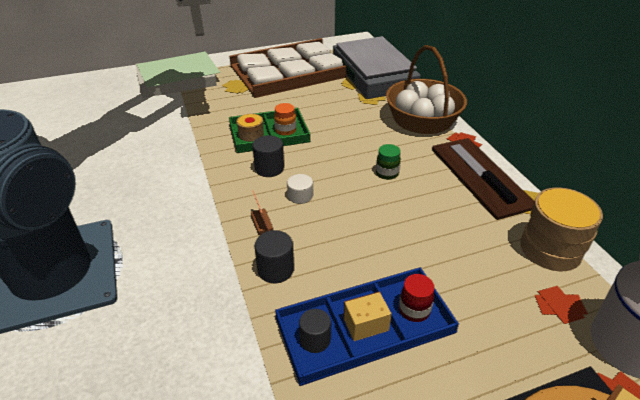

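View pics/top2.png

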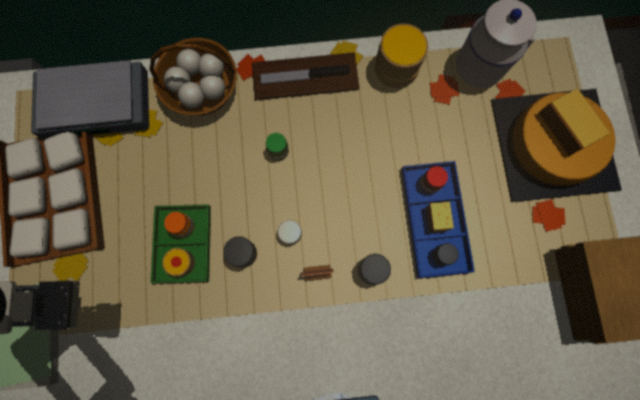

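All five stand upright, each in its own compartment. The pesto (276,143) and the white cheese (289,233) are where they were, and the arm is clear. Handing in.

```bash
python3 -c "
from h import *
print(manip.hand_in())"
```

```text
the job is handed in; nothing more can be done
None
```

Both orders are made up and the job is handed in, at about 32 s of the 128 s allowed. I placed them in the order listed.

| Tray | Far compartment | Middle | Near compartment |
|---|---|---|---|
| Blue | jam jar | cheese block | ash cheese (48 mm drum) |
| Green | honey jar | – | boxed cheese |

- **Placement:** the final top and side pictures show all five upright in compartments of their own. The measured centres are within about 4 mm of the compartment centres.
- **Left alone:** the pesto jar and the white cheese measure unmoved to about 4 mm in both views. The larger ash drums were not handled.
- **Checks that disagreed:**
  - The top and side cameras differ by 3 to 5 mm. The wrist camera agreed with the top view to about 4 mm.
  - The block's final yaw read +0.10 rad from the top and -0.08 rad from the side. Up close, the wrist camera showed it square to within 0.01 rad.
  - The network's best "ash cheese" hit in both final pictures was a large look-alike. The small drum's place was checked by the wrist fit after release (0.381, -0.286) and by eye in the final pictures.

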